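# Turn the backward coffee-pod tray round in its box

## Robot

A 7-joint arm with a two-finger parallel gripper is mounted at the origin on a cart in front of the work surface, level with it; the furniture and walls round the work are solid. World frame = base frame: x ahead of the robot, y to its left, z up, the work surface at z = 0. Lengths are in mm, angles in rad, forces in N, time in s.
With the tool pointing down it reaches from about 400 to 875 mm from the base axis. Payload 4.4 kg.
Tool frame: the origin (TCP) lies midway between the tips of the shut fingers; the grasp point (between the pads) lies 19 mm behind it; z points along the fingers, y is the line along which they close (so a half turn about z gives the same grasp; the last joint's range is limited). The gripper opens to 85 mm and grips with 20 to 120 N. Pads are 22 mm wide; open, the fingers measure 114 mm over their backs; the gripper's body (76 mm by 85 mm) begins 54 mm behind the grasp point. The pads swing forward as they close: fully open they stand 13 mm farther back than shut.
Start: joints at [1.206, 0.628, 0.038, 1.517, -0.027, 0.996, -0.02], TCP at [191.371, -621.205, 231.313] pointing down, gripper open.
Joint ranges: [-3.06, 3.06], [-0.37, 2.12], [-1.25, 1.32], [0.18, 2.47], [-1.1, 4.24], [0.23, 1.98], [-2.94, 2.94]. Speed limits (rad/s): [2.57, 2.57, 3.14, 3.14, 3.14, 3.14, 3.14].

## Interface

Orientations are given as [roll, pitch, yaw] about the fixed x, y, z axes, in that order (R = Rz(yaw) Ry(pitch) Rx(roll)).
In Python, from cell import readout, optics, order gives the robot as it stands.
- The arm moves only by the shell command python3 -m jog 'ROWS'. ROWS is a JSON object of lists of equal length, an entry for each row: "claw": the opening, from 0 (shut) to 1 (fully open); "xyz": the shift along the tool's x, y, z each as a share of 0.1 m, from -1 to 1, a list of three; "twist": the turn, a rotation vector about the tool's x, y, z each as a share of 180 degrees, from -1 to 1, a list of three. A call has 1 to 12 rows; each row shifts and turns the commanded pose from where the row before left it, along the tool's axes as they then stand; what a row does not reach is not made up. A row lasts 1/8 s, in which the tool goes at most 62.5 mm and 10.7 degrees, less where a joint would pass 70% of its speed; a pose out of reach is approached as far as the arm can. A call with a number of a shift or a turn outside -1 to 1 is refused whole. A call with a gripper value outside its range is refused whole. The fingers move at their own pace and stop on an object; the grip force is fixed at half the most. Time passes only in rows, so rows that do not move let the fingers close. It gives the time, the measured TCP pose, the force, the opening and the grip force at its end, in the units of the state.
- readout.read_state(): the state, without advancing time (a new reading comes with each control period).
- optics.get_image(name): name is "scene" or "top" or "wrist"; returns a dict with "color" (400x640x3 uint8, red, green, blue), "fovy" (degrees; the focal length in pixels is half the picture's height over the tangent of half this angle, whatever the lens; pixels are square), "cx", "cy" (the principal point, pixels), "view" (4x4, takes a point from world to camera coordinates). Camera axes: x right, y up, looking along -z (the intrinsics and any distortion apply to the point x, -y, -z); pixel columns grow to the right and rows downward; lengths in mm; the calibration is good to about 2 mm. The wrist camera is an equidistant fisheye: a pixel r from the principal point sees the ray r / f radians off the axis. A picture is of the moment at which its call begins. There is no depth.
- order.finish_job(): hands the job in; it is judged then, once.
Trained networks look in the newest picture that a camera, given by its name, has taken for a name from the list of things; names that differ only in an ending like _2 or _b are one class to them, and where a whole thing is asked for, a point or a joint stands for the part that bears it (a point fixed in the world has none). Each returns a list of dicts, best first, with "score" (0 to 1); they miss things now and then, are a little off and sometimes report something else, mostly with a low value. They report only what shows in the picture. A call takes as long as a camera call. They do not tell look-alikes from the thing itself.
- optics.boxes_of(camera, label): "rect" ([left, top, width, height] in pixels, round what is visible of it).
The state is a dict: "clock": time; "qpos": joint angles; "qd": joint speeds; "tau": joint torques, N m; "eef_pos": TCP position; "tool_rot": TCP orientation; "force": force on the tool from outside, world axes, zero at the start; "torque": the same for the moment, N m; "width": finger opening in mm; "gripper_force": force on a finger pad.
Only numpy, scipy, OpenCV 4.12 (cv2) and the standard library are available. Lean on these libraries where they do the work, as an engineer would, in place of code of your own. Each camera call takes 0.05 s, during which the arm holds its last target. There are 200 camera calls.

## Task

Two identical dark wooden boxes, each with a stepped pod tray in it, stand on the worktop; in one of them the tray sits the wrong way round, with its high step at the box's low end. Take that tray by the square knob, lift it clear of its box, give it a half turn and set it back down (not dropped) fully home in the same box, its low step at the box's low end. Leave the other tray as it is, and let go.

Things in the scene. Friction and masses are not known exactly. Their poses are not given: they have to be found in the camera images.
- pod_box: Dark wooden open box, fixed, holding the backward tray. 170 (x) x about 130 mm, floor 6 thick. Origin: centre of underside. -x end: low wall, 22 high; other walls 45 high. Walls splay: inside 128 x 92 at the floor, 146 x 110 at the 45 rim; the low wall's top is 68 from the centre. The other tray's identical box stands 240 mm or more away, centre to centre.
- pod_tray: Loose light-wood tray, 0.2-0.45 kg, 120 (x) x 84 mm. Origin: centre of underside. -x half: low step, 24 high; +x half: high step, 46; fixed metal pods stand 3 proud. Square knob 24 x 24 on the z axis, sides along x and y, top 86 above origin, top 37 clear of all. Seated: origin 6 above the box's, 4 mm play each side. Its x starts against the box's x; at the end both point the same way.
- low_end (a point): Point on pod_tray at the outer top edge of its low step: 60 mm from the tray's origin along its -x, 24 mm above its underside.
- other_tray: Identical tray, seated the right way round in the other, identical fixed box (low step at that box's low end). To be left alone. Origin: centre of underside; axes and size as pod_tray.
Not all that is in view belongs to the job. What is shaped like the pod_tray but red is not meant.

How it is judged (in metres and radians):
On the way:
1. the backward tray is lifted clear of its box (its underside above the box's rim) (z of pod_tray in the frame of pod_box above 0.047 m), for 0.2 s.
At the end, for the whole second after the job is handed in: The tray is back in its box, low step at the box's low end: underside at most 5 mm above the box's floor, within 12 mm of the box's centre and 10 degrees of its direction, level within 6 degrees, at rest; the other tray is within 20 mm of where it was (z of pod_tray in the frame of pod_box below 0.011 m and horizontal distance between pod_tray and pod_box below 0.012 m and x of low_end in the frame of pod_box below -0.045 m and angle between the x axis of pod_tray and the x axis of pod_box, either way round below 0.17 rad and angle between pod_tray's own z axis and vertical below 0.1 rad and linear speed of pod_tray below 0.02 m/s and distance of other_tray from where it was at the start of the episode below 0.02 m); the robot touches nothing.
It fails at once if the other tray is moved more than 20 mm (distance of other_tray from where it was at the start of the episode above 0.02 m).
It fails at once if the tray is dropped (falls out of the fingers faster than 0.7 m/s) (linear speed of pod_tray above 0.7 m/s and contact force between the fingers and pod_tray below 0.3 N).
It also fails if it takes over 38 s, if anything falls off the work surface, if the arm or the gripper's body presses on something with over 40 N, if the wrist force passes 120 N, or if a joint passes its speed limit or range.

## Working session

There is one attempt and no reset: what is moved stays moved. The work goes in short steps, Python scripts to look and compute and a shell command to move; the robot and the scene stay as the last step left them, time stands still between calls to the robot, and variables do not carry over. Pictures are saved under pics/ and viewed, at most 10 in all, crops included, and the job is handed in when it is done.

```bash
mkdir -p pics; cat > h.py <<'E'
import numpy as np, cv2
from cell import readout, optics, order
def K(im):
    h,w=im["color"].shape[:2]; f=h/2/np.tan(np.radians(im["fovy"])/2)
    return f,im["cx"],im["cy"]
def save(im,n): cv2.imwrite("pics/"+n,im["color"][:,:,::-1])
def ray(im,u,v,fish=False):
    f,cx,cy=K(im); V=np.array(im["view"]); R=V[:3,:3]; c=-R.T@V[:3,3]
    x,y=(u-cx)/f,(v-cy)/f
    if fish:
        r=np.hypot(x,y)+1e-12; d=np.array([np.sin(r)*x/r,-np.sin(r)*y/r,-np.cos(r)])
    else: d=np.array([x,-y,-1.])
    d=R.T@d; return c,d/np.linalg.norm(d)
def atz(im,u,v,z,fish=False):
    c,d=ray(im,u,v,fish); return c+d*(z-c[2])/d[2]
def proj(im,P,fish=False):
    f,cx,cy=K(im); V=np.array(im["view"]); p=V[:3,:3]@np.array(P,float)+V[:3,3]; x,y,z=p[0],-p[1],-p[2]
    if fish:
        r=np.hypot(x,y)+1e-12; t=np.arctan2(r,z); return np.array([cx+f*t*x/r,cy+f*t*y/r])
    return np.array([cx+f*x/z,cy+f*y/z])
def tri(rays):
    A=np.zeros((3,3));b=np.zeros(3)
    for c,d in rays:
        M=np.eye(3)-np.outer(d,d);A+=M;b+=M@c
    p=np.linalg.solve(A,b); return p,[np.linalg.norm((np.eye(3)-np.outer(d,d))@(p-c)) for c,d in rays]
E
python3 - <<'E'
from h import *
import pickle
ims={}
for n in("scene","top","wrist"):
    im=optics.get_image(n); ims[n]=im; save(im,n+"0.png")
    V=np.array(im["view"]); print(n,im["fovy"],im["cx"],im["cy"],(-V[:3,:3].T@V[:3,3]).round())
    for l in("pod_tray","pod_box"):
        print(l,[(np.round(d["rect"]).tolist(),round(d["score"],2)) for d in optics.boxes_of(n,l)])
pickle.dump(ims,open("i0.pkl","wb"))
a=np.hstack([ims["scene"]["color"],ims["top"]["color"]])
print(readout.read_state())
E
```

```text
scene 51.46038435838976 326.1251278564995 192.9737771237464 [ -1. 416. 704.]
pod_tray [([210.0, 223.0, 65.0, 67.0], 0.98), ([386.0, 130.0, 46.0, 46.0], 0.82)]
pod_box [([193.0, 207.0, 98.0, 101.0], 0.75)]
top 56.61172415062517 319.1844062781256 203.07948625190642 [306.  52. 927.]
pod_tray [([404.0, 184.0, 57.0, 57.0], 0.85), ([213.0, 189.0, 46.0, 49.0], 0.59)]
pod_box [([202.0, 176.0, 60.0, 73.0], 0.92)]
wrist 65.70646984690485 318.4822996769058 192.1558248773415 [ 256. -601.  373.]
pod_tray []
pod_box []
{'clock': 0.45, 'qpos': array([ 1.20623848,  0.62847971,  0.03851742,  1.5174875 , -0.02700284,
        0.9962839 , -0.02001615]), 'qd': array([ 0.00081617, -0.00139813, -0.00062942, -0.00084061,  0.00043801,
       -0.00061576,  0.00189088]), 'tau': array([-1.25590595e-03, -5.62724018e+01,  1.22397121e+00, -1.93545860e+01,
        1.08699777e-02,  3.33800694e-03,  4.46207969e-05]), 'eef_pos': array([ 191.31992018, -621.16654033,  231.23398795]), 'tool_rot': array([-3.14145261e+00, -2.07463038e-05,  2.98699069e-01]), 'force': array([-0.01263704,  0.01600947,  0.19026209]), 'torque': array([ 0.00267917,  0.02690617, -0.01368816]), 'gripper_force': 0.0, 'width': 85.64445320216583}
```

View pics/top0.png

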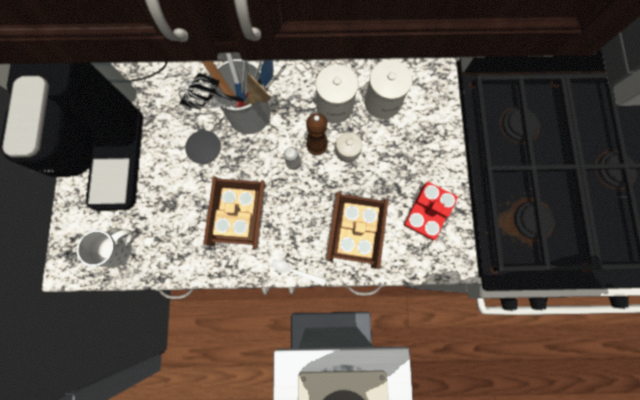

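View pics/scene0.png

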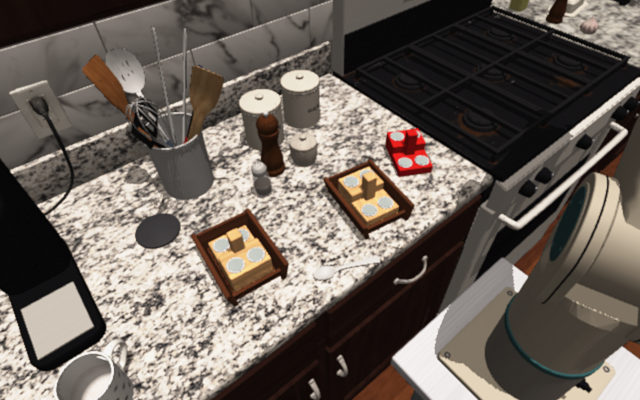

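Top: two wooden trays in boxes, A at (235,211) and B at (358,230), and a red look-alike at (430,210), which is out. I'll enlarge A and B in both views to tell which sits backward.

```bash
python3 - <<'E'
from h import *
import pickle
i=pickle.load(open("i0.pkl","rb")); s=i["scene"]["color"];t=i["top"]["color"]
c=lambda a,u,v,h:cv2.resize(a[v-h:v+h,u-h:u+h],(390,290) if 0 else (295,295),interpolation=cv2.INTER_CUBIC)
o=np.vstack([np.hstack([c(s,240,255,55),c(s,368,196,50)]),np.hstack([c(t,235,211,42),c(t,358,230,42)])])
cv2.imwrite("pics/crop1.png",o[:,:,::-1])
E
```

```text
(no output)
```

View pics/crop1.png

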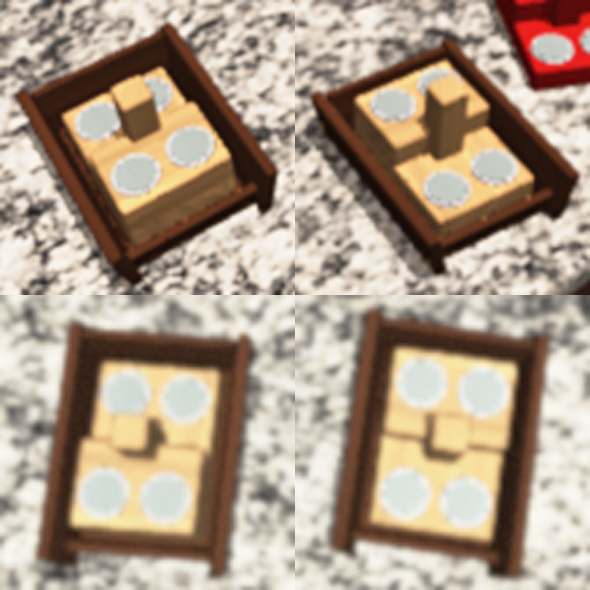

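Crop: A (left, top px 235,211) has its low wall toward the robot and the high step on that same side, so it is the backward one. B has its high step at its tall far wall, so it is correct; leave it alone. Now measuring A.

```bash
python3 - <<'E'
from h import *
import pickle
i=pickle.load(open("i0.pkl","rb")); s=i["scene"];t=i["top"]
p,e=tri([ray(s,234.6,233.9),ray(t,230.0,207.9)]); print("knob",p.round(1),np.round(e,1))
P=lambda u,v:(193+u/3.512,169+(v-295)/3.512)
c=[atz(t,*P(u,v),45) for u,v in((70,325),(248,340),(42,555),(225,570))]
for x in c: print(x.round(1))
m=np.mean(c,0);print("centre",m.round(1))
for a,b in((2,0),(3,1)): d=c[b]-c[a];print("yaw",np.degrees(np.arctan2(d[1],d[0])),np.linalg.norm(d))
for a,b in((1,0),(3,2)): d=c[b]-c[a];print("yaw(y)",np.degrees(np.arctan2(d[1],d[0]))-90,np.linalg.norm(d))
E
```

```text
knob [476.2 252.2  89.2] [0.6 0.6]
[561.8 306.7  45. ]
[548.8 181.8  45. ]
[400.8 318.9  45. ]
[388.5 195.2  45. ]
centre [475.  250.6  45. ]
yaw -4.342189413163812 161.42920280949497
yaw -4.779703619501957 160.77646084794964
yaw(y) -5.967520645807198 125.54546195496242
yaw(y) -5.680654587983653 124.30117948217891
```

```bash
python3 -m jog '{"claw":[1,1,1,1,1,1,1,1,1],"xyz":[[0,0,0],[0,0,0],[0,0,0],[0.31,-0.4,0],[0.31,-0.4,0],[0.31,-0.4,0],[0.31,-0.4,0],[0.31,-0.4,0],[0.31,-0.4,0]],"twist":[[0,0,0.042],[0,0,0.042],[0,0,0.04],[0,0,0],[0,0,0],[0,0,0],[0,0,0],[0,0,0],[0,0,0]]}'; python3 -c "
from h import *;print(readout.read_state()['qpos'])"
```

```text
clock: 1.58
eef_pos: [399.5, -397.9, 231.6]
tool_rot: [3.141, -0.001, -0.091]
force: [0.6, -0.9, 1.0]
width: 85.3
gripper_force: 0.0
[ 0.63705166  0.50659455  0.14536981  1.76589647 -0.0918596   0.87493348
 -0.83828164]
```

```bash
python3 -m jog '{"claw":[1,1,1,1,1,1,1,1,1,1,1,1],"xyz":[[-0.02,-0.53,0],[-0.02,-0.53,0],[-0.02,-0.53,0],[-0.02,-0.53,0],[-0.02,-0.53,0],[-0.02,-0.53,0],[-0.02,-0.53,0],[-0.02,-0.53,0],[-0.02,-0.53,0],[-0.02,-0.53,0],[-0.02,-0.53,0],[-0.02,-0.53,0]],"twist":[[0,0,0],[0,0,0],[0,0,0],[0,0,0],[0,0,0],[0,0,0],[0,0,0],[0,0,0],[0,0,0],[0,0,0],[0,0,0],[0,0,0]]}'; python3 - <<'E'
from h import *
import pickle
im=optics.get_image("wrist");pickle.dump(im,open("w1.pkl","wb"));save(im,"w1.png")
print(readout.read_state()['qpos'],proj(im,[476,252,92],True),[(d["rect"],d["score"]) for d in optics.boxes_of("wrist","pod_tray")])
E
```

```text
clock: 3.08
eef_pos: [432.2, 238.3, 231.6]
tool_rot: [-3.141, -0.001, -0.091]
force: [0.3, 0.1, -0.9]
width: 85.4
gripper_force: 0.0
[-0.59546956  0.40896033  0.03084619  1.93829045 -0.02450455  0.78839397
 -2.20276203] [298.61623004 135.78802891] [([259.7, 75.4, 81.5, 111.2], 0.96), ([576.6, 79.3, 63.4, 87.6], 0.81)]
```

View pics/w1.png

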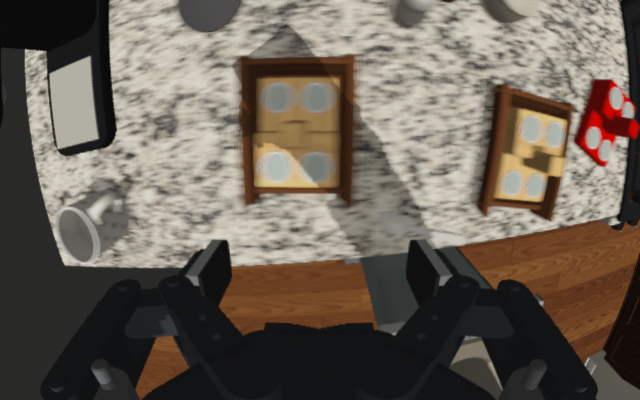

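The wrist view shows box A around (298,130), knob near (293,133), sides aligned with the tool. I'll overlay the estimate to check it.

```bash
python3 - <<'E'
from h import *
import pickle
im=pickle.load(open("w1.pkl","rb")); o=im["color"][40:220,220:380,::-1]
o=cv2.resize(o,None,fx=3.3,fy=3.3,interpolation=cv2.INTER_CUBIC)
y=np.radians(-5.2);R=np.array([[np.cos(y),-np.sin(y)],[np.sin(y),np.cos(y)]])
def poly(cx,hx,hy,z,col):
    q=[(proj(im,[*(np.array(cx)+R@[a*hx,b*hy]),z],True)-[220,40])*3.3 for a,b in((1,1),(1,-1),(-1,-1),(-1,1))]
    cv2.polylines(o,[np.int32(q)],True,col,1)
C=(475,251)
poly(C,12,12,92,(0,255,0));poly(C,60,42,30,(255,0,0));poly(C,73,55,45,(0,0,255));poly(C,85,65,45,(255,0,255))
cv2.imwrite("pics/w1c.png",o)
E
```

```text
(no output)
```

View pics/w1c.png

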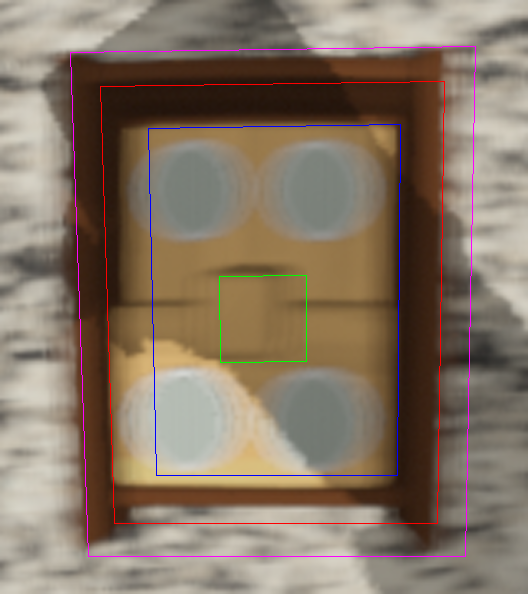

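The frame is blurred because the arm was still moving, so I'll settle, shift slightly and look again.

```bash
python3 -m jog '{"claw":[1,1,1,1],"xyz":[[-0.1,-0.12,0],[0,0,0],[0,0,0],[0,0,0]],"twist":[[0,0,0],[0,0,0],[0,0,0],[0,0,0]]}'; python3 - <<'E'
from h import *
import pickle
im=optics.get_image("wrist");pickle.dump(im,open("w2.pkl","wb"))
V=np.array(im["view"]);print((-V[:3,:3].T@V[:3,3]).round(1), readout.read_state()["eef_pos"])
o=im["color"][40:220,220:380,::-1]
o=cv2.resize(o,None,fx=3.3,fy=3.3,interpolation=cv2.INTER_CUBIC)
y=np.radians(-5.2);R=np.array([[np.cos(y),-np.sin(y)],[np.sin(y),np.cos(y)]])
def poly(cx,hx,hy,z,col):
    q=[(proj(im,[*(np.array(cx)+R@[a*hx,b*hy]),z],True)-[220,40])*3.3 for a,b in((1,1),(1,-1),(-1,-1),(-1,1))]
    cv2.polylines(o,[np.int32(q)],True,col,1)
C=(475,251)
poly(C,12,12,92,(0,255,0));poly(C,73,55,45,(0,0,255));poly(C,85,65,45,(255,0,255))
cv2.imwrite("pics/w2c.png",o)
E
```

```text
clock: 3.68
eef_pos: [423.6, 248.4, 231.5]
tool_rot: [3.141, -0.0, -0.093]
force: [-0.3, -0.7, 0.3]
width: 85.5
gripper_force: 0.0
[491.2 241.5 373.9] [423.57251026 248.53432418 231.44930247]
```

View pics/w2c.png

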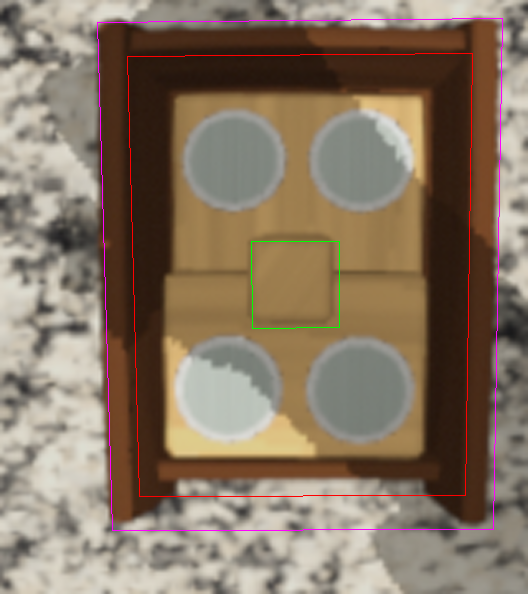

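Sharp view: the knob's top is at crop (291,279), giving about (476.2, 252.2), which matches the triangulation (z about 90). The box overlay fits at (475,251), yaw -5.2°. Going down onto the knob.

```bash
python3 -m jog '{"claw":[1,1,1,1,1,1,1,1,1],"xyz":[[0.26,-0.04,0],[0.26,-0.04,0],[0,0,0.4],[0,0,0.4],[0,0,0.3],[0,0,0.25],[0,0,0.2],[0,0,0.14],[0,0,0]],"twist":[[0,0,0],[0,0,0],[0,0,0],[0,0,0],[0,0,0],[0,0,0],[0,0,0],[0,0,0],[0,0,0]]}'
```

```text
clock: 4.85
eef_pos: [475.4, 252.1, 61.6]
tool_rot: [3.141, 0.001, -0.091]
force: [0.6, 0.5, -0.1]
width: 85.4
gripper_force: 0.0
```

```bash
python3 -m jog '{"claw":[0,0,0,0,0,0,0,0],"xyz":[[0,0,0],[0,0,0],[0,0,0],[0,0,0],[0,0,0],[0,0,0],[0,0,0],[0,0,0]],"twist":[[0,0,0],[0,0,0],[0,0,0],[0,0,0],[0,0,0],[0,0,0],[0,0,0],[0,0,0]]}'
```

```text
clock: 5.85
eef_pos: [476.1, 252.9, 62.8]
tool_rot: [-3.141, -0.001, -0.09]
force: [-0.5, 1.3, 5.2]
width: 23.2
gripper_force: 61.9
```

```bash
python3 -m jog '{"claw":[0,0,0,0,0,0,0,0,0],"xyz":[[0,0,-0.05],[0,0,-0.1],[0,0,-0.14],[0,0,-0.14],[0,0,-0.14],[0,0,-0.14],[0,0,-0.12],[0,0,0],[0,0,0]],"twist":[[0,0,0],[0,0,0],[0,0,0],[0,0,0],[0,0,0],[0,0,0],[0,0,0],[0,0,0],[0,0,0]]}'
```

```text
clock: 6.98
eef_pos: [475.5, 252.5, 145.1]
tool_rot: [3.141, 0.001, -0.091]
force: [0.6, 0.5, -4.0]
width: 22.8
gripper_force: 60.8
```

```bash
python3 -m jog '{"claw":[0,0,0,0,0,0,0,0,0,0,0,0],"xyz":[[0,0,0],[0,0,0],[0,0,0],[0,0,0],[0,0,0],[0,0,0],[0,0,0],[0,0,0],[0,0,0],[0,0,0],[0,0,0],[0,0,0]],"twist":[[0,0,-0.02],[0,0,-0.04],[0,0,-0.045],[0,0,-0.045],[0,0,-0.045],[0,0,-0.045],[0,0,-0.045],[0,0,-0.045],[0,0,-0.045],[0,0,-0.045],[0,0,-0.045],[0,0,-0.035]]}'; python3 -c "
from h import *;print(readout.read_state()['qpos'])"
```

```text
clock: 8.48
eef_pos: [475.4, 252.1, 144.5]
tool_rot: [-3.14, 0.001, 1.484]
force: [-0.1, 0.3, -3.6]
width: 23.2
gripper_force: 60.8
[-0.26098488  0.61838456 -0.42152596  1.90686991  0.37826363  0.69642887
 -0.99479316]
```

```bash
python3 -m jog '{"claw":[0,0,0,0,0,0,0,0,0,0,0,0],"xyz":[[0,0,0],[0,0,0],[0,0,0],[0,0,0],[0,0,0],[0,0,0],[0,0,0],[0,0,0],[0,0,0],[0,0,0],[0,0,0],[0,0,0]],"twist":[[0,0,-0.045],[0,0,-0.045],[0,0,-0.045],[0,0,-0.045],[0,0,-0.045],[0,0,-0.045],[0,0,-0.045],[0,0,-0.045],[0,0,-0.045],[0,0,-0.045],[0,0,-0.035],[0,0,-0.015]]}'; python3 -c "
from h import *;print(readout.read_state()['qpos'])"
```

```text
clock: 9.98
eef_pos: [475.5, 252.0, 144.4]
tool_rot: [-3.141, -0.002, 3.052]
force: [-0.2, 0.4, -3.0]
width: 23.2
gripper_force: 60.8
[-0.0050333   0.72905737 -0.85161054  1.89970252  0.72457791  0.85618019
  0.24422255]
```

```bash
python3 -m jog '{"claw":[0,0,0,0,0,0,0,0,0,0],"xyz":[[0,-0.006,0.05],[0,0,0.1],[0,0,0.1],[0,0,0.1],[0,0,0.08],[0,0,0.08],[0,0,0.08],[0,0,0.08],[0,0,0.05],[0,0,0]],"twist":[[0,0,0],[0,0,0],[0,0,0],[0,0,0],[0,0,0],[0,0,0],[0,0,0],[0,0,0],[0,0,0],[0,0,0]]}'; python3 - <<'E'
from h import *
a=optics.get_image("scene")["color"][190:320,170:310];b=optics.get_image("top")["color"][165:260,190:280]
o=np.hstack([cv2.resize(a,(400,371),interpolation=2),cv2.resize(b,(351,371),interpolation=2)])
cv2.imwrite("pics/p3.png",o[:,:,::-1])
E
```

```text
clock: 11.22
eef_pos: [475.5, 251.9, 73.0]
tool_rot: [-3.141, -0.0, 3.051]
force: [-0.1, 0.0, -3.3]
width: 23.1
gripper_force: 60.8
```

View pics/p3.png

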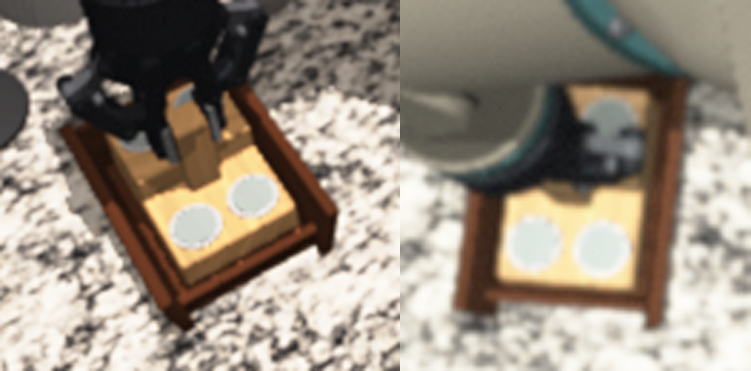

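The tray is inside the box, low step at the low wall (crop 270,240), about 11 mm up with no contact. Lowering gently until it's home.

```bash
python3 -m jog '{"claw":[0,0,0,0],"xyz":[[0,0,0.03],[0,0,0.03],[0,0,0.03],[0,0,0]],"twist":[[0,0,0],[0,0,0],[0,0,0],[0,0,0]]}'
```

```text
clock: 11.82
eef_pos: [475.5, 251.9, 64.0]
tool_rot: [-3.141, -0.0, 3.051]
force: [0.4, -0.0, -3.6]
width: 23.2
gripper_force: 60.8
```

```bash
python3 -m jog '{"claw":[0,0,0,0],"xyz":[[0,0,0.01],[0,0,0.008],[0,0,0],[0,0,0]],"twist":[[0,0,0],[0,0,0],[0,0,0],[0,0,0]]}'
```

```text
clock: 12.32
eef_pos: [475.8, 252.1, 62.9]
tool_rot: [-3.142, 0.0, 3.051]
force: [-1.1, -1.3, 3.8]
width: 23.1
gripper_force: 61.7
```

Contact came at z = 62.9, the seated height at the grasp (62.8). Releasing and retreating.

```bash
python3 -m jog '{"claw":[0.5,1,1,1,1,1,1,1,1,1,1,1],"xyz":[[0,0,0],[0,0,0],[0,0,0],[0,0,0],[0,0,0],[0,0,-0.2],[0,0,-0.3],[0,0,-0.4],[0,0,-0.4],[0.3,0,-0.2],[0,0,0],[0,0,0]],"twist":[[0,0,0],[0,0,0],[0,0,0],[0,0,0],[0,0,0],[0,0,0],[0,0,0],[0,0,0],[0,0,0],[0,0,0],[0,0,0],[0,0,0]]}'; python3 - <<'E'
from h import *
w=optics.get_image("wrist");a=optics.get_image("scene")["color"][190:320,170:310]
print(proj(w,[475,251,45],True))
o=np.hstack([cv2.resize(a,(340,340),interpolation=2),cv2.resize(w["color"],(450,281),interpolation=2)[:281]] if 0 else [cv2.resize(a,(300,281),interpolation=2),cv2.resize(w["color"],(450,281),interpolation=2)])
cv2.imwrite("pics/p4.png",o[:,:,::-1])
E
```

```text
clock: 13.82
eef_pos: [446.4, 254.3, 213.0]
tool_rot: [-3.141, 0.001, 3.05]
force: [-0.1, 0.6, -0.3]
width: 85.5
gripper_force: 0.0
[318.43414528 201.55213103]
```

View pics/p4.png

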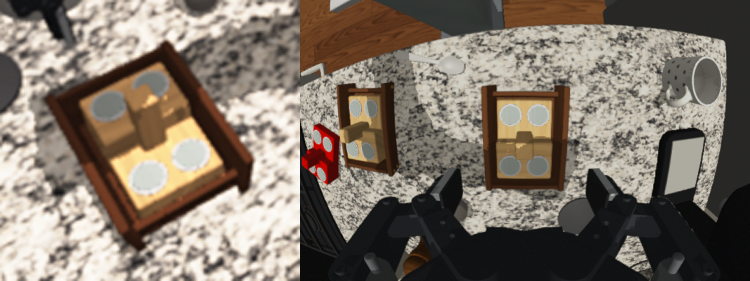

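The tray is level in box A with its low step at the low wall. The other tray is untouched and the gripper is clear.

```bash
python3 -c "
from cell import order;print(order.finish_job())"
```

```text
the job is handed in; nothing more can be done
None
```

The backward tray (left box) was lifted out, given a half turn and set back down in the same box, low step at the low end; I let go and handed the job in at about 14 s, with the other tray left alone, though the hand-in gave no verdict.

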